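# Lap a hub under the roll-top dust hood

### The job

Roll the slatted cover of the dust hood right up to its stop. Lap the flange of the steel hub on the plate inside, never lifting it off the plate: slide it to the left-hand end, then, pressing it down with a steady force of about 15 N all the way, stroke it across to the right-hand end, its rim within 2 cm of the plate's edge at each end. Leave the hub standing there and roll the cover down until its catch snaps and it is fully shut. Do not disturb the oil can, the tin or the brush.

Things in the scene. Friction and masses are not known exactly. Their poses are not given: they have to be found in the camera images.
- hood: fixed roll-top dust hood, plywood, 400 mm deep (x), 448 wide (y), 186 high; origin at the centre of its underside on the bench, +x to the back, +y to the left, z up. Two upright cheeks with arched tops (radius 216) have their inner faces at y = +-210 mm. The rear half is roofed by a fixed grey sheet of outer radius 212, its front edge at x = +20; front half open when the cover is up. Sill 49 high.
- axis (a point): the axis about which the cover's circular track is drawn: a point in the hood's middle plane, 30 mm BELOW the hood's origin (inside the bench top); the axis runs along y. All radii are about it. Same axes as the hood.
- cover (a joint): the slatted aluminium cover on its circular track (outer face at radius 203 mm): 0 shut, 1.15 rad fully up at its stop, the slats run back under the grey sheet. It stays where it is left; moving it takes about 1 to 9 N at the ledge. Two spring ball catches make the last 0.08 rad stiffer: about 15 N more at the ledge, hardest near 0.06 rad; past that they hold it shut, below 0.03 rad.
- ledge (a point): finger ledge on the cover's bottom rail: flat strip 4 mm thick, 340 long (y), standing out along the radius from 203 to 243 mm, rolled edge 6.4 thick. Site at mid length and thickness, radius 222; it turns with the cover: -x points outward along the ledge, +z the way it goes when rolled up. Shut, the ledge slopes up to the front, 27 degrees from level, 71 mm high, free below; up, it is upright.
- lap_plate: lapping plate in the hood, 200 mm (x) by 270 (y) by 28 thick, flat top with fine grooves; origin at the centre of its underside, so its top is at z = 28 mm in its own frame, 44 above the bench; axes as the hood, left end at y = +135, right end at y = -135. It stands on soft rubber feet: it sinks 1 mm per 5 N pressed on it (8 mm at most) and rises again.
- hub: turned steel coupling hub standing on the plate, flange down: flange 66 mm diameter and 14 mm thick, on it a round boss 36 mm diameter, 38 mm high over all, weight about 0.4 kg; origin at the centre of its underside, z up. Grip the boss.
- oil_can: green pump oil can with a thin curved spout, 188 mm high, standing left of the hood; origin under it at bench level
- grease_tin: round tin, 70 mm diameter, 46 mm high, right of the hood; origin at the centre of its underside
- paint_brush: flat paint brush 194 mm long lying at the left of the hood; origin at bench level

How it is judged:
By the outcome, as a careful person would: the job done as asked, in the order asked, and still so for the second after the job is handed in, with the robot touching nothing.
It also fails if it takes over 64 s, if anything falls off the work surface, if the arm or the gripper's body presses on something with over 40 N, if the wrist force passes 120 N, or if a joint passes its speed limit or range.

### The arm

A 6-joint arm with a two-finger parallel gripper is mounted at the origin on a cart in front of the work surface, level with it; the furniture and walls round the work are solid. World frame = base frame: x ahead of the robot, y to its left, z up, the work surface at z = 0. Lengths are in mm, angles in rad, forces in N, time in s.
With the tool pointing down it reaches from about 300 to 775 mm from the base axis. Payload 14.6 kg.
Tool frame: the origin (TCP) lies between the finger pads; the fingertips stand 22 mm ahead of it and the grasp point (between the pads) lies 3 mm ahead of it (finger_overhang is the distance from the TCP to the fingertips, in mm); z points along the fingers, y is the direction in which the jaws open and shut (so a half turn about z gives the same grasp; the last joint's range is limited). The gripper opens to 94 mm and grips with 3 to 60 N. Pads are 16 mm wide; open, the fingers measure 119 mm over their backs; the gripper's body (75 mm by 177 mm) begins 78 mm behind the grasp point.
Start: joints at [1.06, 0.3, 1.521, -0, 1.321, -0.067], TCP at [236.152, 496.711, 227.446] pointing down, gripper open.
Joint ranges: [-3.03, 3.03], [-0.79, 2.21], [0.23, 2.52], [-1.04, 4.18], [0, 3.07], [-2.55, 2.55]. Speed limits (rad/s): [2.22, 2.22, 2.57, 3.14, 3.14, 3.14].

### API

Orientations are given as [roll, pitch, yaw] about the fixed x, y, z axes, in that order (R = Rz(yaw) Ry(pitch) Rx(roll)).
In Python, from cell import * gives the robot as it stands.
- The arm moves only by the tool jog_arm, never from a script. Its argument "increments" is a list of rows, each a list of 7 numbers: the shift along the tool's x, y, z in cm, then the turn, a rotation vector about the tool's x, y, z in degrees, then the finger opening in cm, from 0 to 9.4. In form: [[x, y, z, wx, wy, wz, grip], ...]. A call has 1 to 20 rows; each row shifts and turns the commanded pose from where the row before left it, along the tool's axes as they then stand; what a row does not reach is not made up. A row lasts 1/8 s, in which the tool goes at most 62.5 mm and 10.7 degrees, less where a joint would pass 70% of its speed; a pose out of reach is approached as far as the arm can. A call is refused whole if a number of a shift passes 6.25 or a number of a turn 10.7, either way. A call with a gripper value outside its range is refused whole. The fingers move at their own pace and stop on an object; "squeeze" is the grip in N (left out, the last holds). Time passes only in rows, so rows that do not move let the fingers close. It gives the time, the measured TCP pose, the force and the opening at its end, in the units of the state.
- read_state(): the state, without advancing time (a new reading comes with each control period).
- camera(name): name is "scene" or "side" or "wrist"; returns a dict with "image" (480x640x3 uint8, red, green, blue), "K" (3x3 intrinsics, pixels), "k1" (the pictures are not rectified: a ray, as slopes to the right and down, at radius r is drawn at 1 + k1 r^2 times it, then the intrinsics apply), "rvec" (rotation vector, rad) and "tvec" (3), from world to camera coordinates, as OpenCV has them. Camera axes: x right, y down, z forward; pixel columns grow to the right and rows downward; lengths in mm; the calibration is good to about 2 mm. A picture is of the moment at which its call begins. There is no depth.
- sign_off(): hands the job in, once; it reports no verdict.
Trained networks look in a picture, given as the dict that the camera call returned (one of the last four; its "shot" number tells which), for a name from the list of things; names that differ only in an ending like _2 or _b are one class to them, and where a whole thing is asked for, a point or a joint stands for the part that bears it (a point fixed in the world has none). Each returns a list of dicts, best first, with "conf" (0 to 1); they miss things now and then, are a little off and sometimes report something else, mostly with a low value. They report only what shows in the picture. A call takes as long as a camera call.
- recognise(picture, name): "centre" ([x, y, z] in mm, in the coordinates of the camera as it stood for that picture, good to about 4 mm: the middle of the surface that is visible of it).
- regions_of(picture, name): "mask" (480x640 bool, what is visible of it).
The state is a dict: "clock": time; "joints": joint angles; "qd": joint speeds; "effort": joint torques, N m; "eef_pos": TCP position; "eef_rot": TCP orientation; "wrist_force": force on the tool from outside, world axes, zero at the start; "moment": the same for the moment, N m; "finger_gap": finger opening in mm.
Only numpy, scipy, OpenCV 4.12 (cv2) and the standard library are available. Lean on these libraries where they do the work, as an engineer would, in place of code of your own. Each camera call takes 0.05 s, during which the arm holds its last target.

## Working session

There is one attempt and no reset: what is moved stays moved. The work goes in short steps, Python scripts to look and compute and a tool call to move; the robot and the scene stay as the last step left them, time stands still between calls to the robot, and variables do not carry over. Pictures are saved under pics/ and viewed, and the job is handed in when it is done.

Besides the shell and the picture viewer there is one more tool, called after "Emit:" as name(argument=value, ...), one argument or row to a line, values as JSON. jog_arm: Moves the arm, as the interface text tells. Its arguments: {"type":"object","properties":{"increments":{"type":"array"},"squeeze":{"type":"number"}},"required":["increments"]}

```bash
mkdir -p pics; ls; python3 - <<'E'
from cell import *
import cv2
s=read_state();print(s)
for n in ["scene","side","wrist"]:
    c=camera(n);cv2.imwrite(f"pics/a_{n}.png",c["image"][:,:,::-1]);print(n,c["K"],c["k1"],c["rvec"],c["tvec"])
E
```

```text
pics
{'clock': 0.0, 'joints': array([ 1.06039733e+00,  3.00449696e-01,  1.52159594e+00, -2.33644462e-05,
        1.32066909e+00, -6.66060419e-02]), 'qd': array([-0.00077685, -0.00042757, -0.00166156, -0.00019061,  0.0004363 ,
       -0.00016873]), 'effort': array([-2.88291718e-03, -5.31793964e+01, -3.52755189e+01,  7.08155846e-02,
        2.42373697e-02, -9.37335653e-05]), 'eef_pos': array([236.04740717, 496.50937724, 226.89176463]), 'eef_rot': array([-3.14047157e+00, -5.21005419e-05,  2.69780547e+00]), 'wrist_force': array([ 0.06293114, -0.35510194, -0.04229812]), 'moment': array([ 0.00510446,  0.02700322, -0.00293511]), 'finger_gap': 93.82742822119037}
scene [[614.58759157   0.         325.51656605]
 [  0.         614.58759157 247.46783512]
 [  0.           0.           1.        ]] -0.2153435123134635 [ 2.41741387  0.31819113 -0.11401829] [-555.54900555  -76.13358385 1391.64915924]
side [[433.5983728    0.         331.98274846]
 [  0.         433.5983728  237.88345846]
 [  0.           0.           1.        ]] 0.006086151308870018 [ 1.82369202 -1.27117423  0.68066146] [-186.37244255  345.71091902  715.84204775]
wrist [[430.40912691   0.         320.53620111]
 [  0.         430.40912691 242.59162119]
 [  0.           0.           1.        ]] 0.004132440873677366 [-2.45903987 -1.55515198 -0.20636387] [-550.17169317  -28.25609494  391.93815531]
```

View pics/a_scene.png

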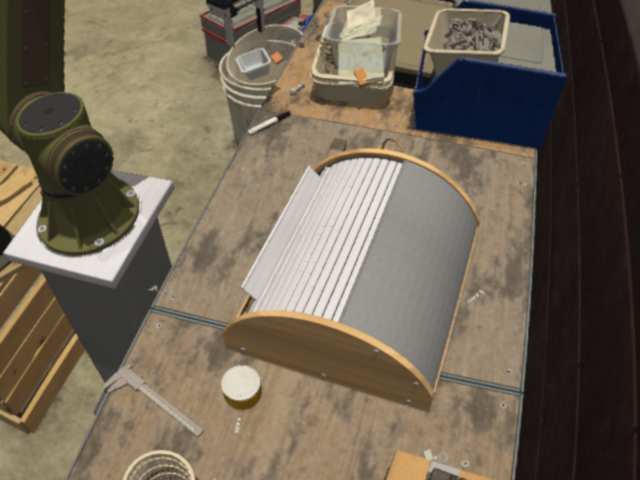

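View pics/a_side.png

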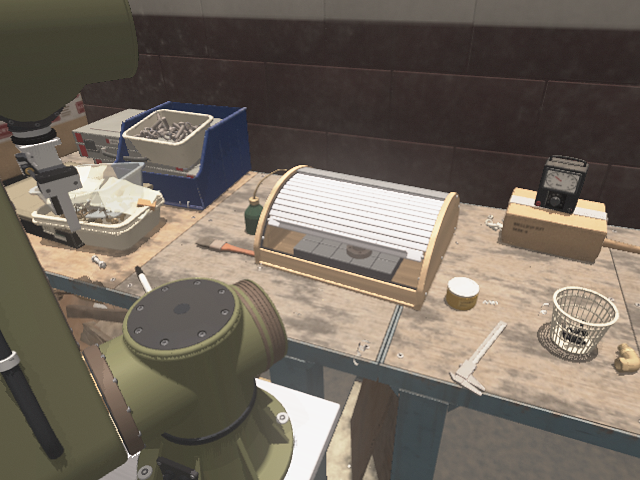

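View pics/a_wrist.png

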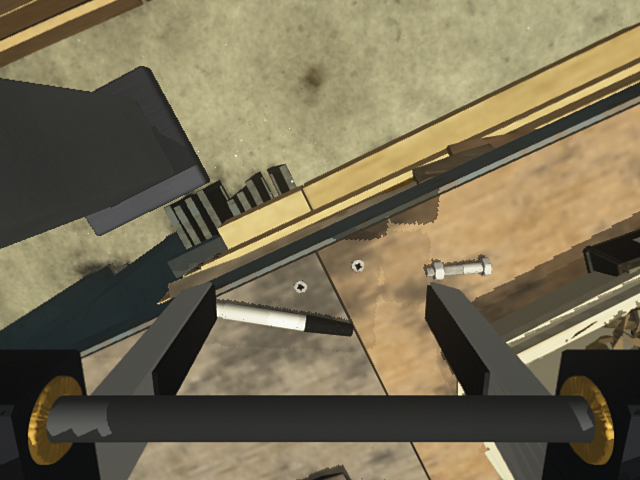

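```bash
cat > h.py <<'E'
from cell import *
import numpy as np,cv2
def proj(c,P):
    P=np.atleast_2d(np.asarray(P,float))
    R,_=cv2.Rodrigues(np.array(c["rvec"]));X=P@R.T+np.array(c["tvec"]).ravel()
    s=X[:,:2]/X[:,2:];r2=(s**2).sum(1,keepdims=True);s=s*(1+c["k1"]*r2)
    K=np.array(c["K"]);return np.c_[s[:,0]*K[0,0]+K[0,2],s[:,1]*K[1,1]+K[1,2]]
def ray(c,uv):
    K=np.array(c["K"]);d=np.array([(uv[0]-K[0,2])/K[0,0],(uv[1]-K[1,2])/K[1,1]]);s=d.copy()
    for _ in range(30): s=d/(1+c["k1"]*(s@s))
    R,_=cv2.Rodrigues(np.array(c["rvec"]));o=-R.T@np.array(c["tvec"]).ravel()
    return o,R.T@np.r_[s,1]
def atz(c,uv,z):
    o,d=ray(c,uv);return o+d*(z-o[2])/d[2]
def c2w(c,p):
    R,_=cv2.Rodrigues(np.array(c["rvec"]));return R.T@(np.array(p)-np.array(c["tvec"]).ravel())
def save(c,n): cv2.imwrite("pics/"+n+".png",c["image"][:,:,::-1])
def crop(c,n,u0,v0,u1,v1,k):
    cv2.imwrite("pics/"+n+".png",cv2.resize(c["image"][v0:v1,u0:u1,::-1],None,fx=k,fy=k,interpolation=cv2.INTER_CUBIC))
E
python3 - <<'E'
from h import *
for n in ["scene","side"]:
    c=camera(n)
    for t in ["hood","cover","ledge","lap_plate","hub","oil_can","grease_tin","paint_brush"]:
        for r in recognise(c,t)[:2]:
            print(n,t,round(r["conf"],2),c2w(c,r["centre"]).round(0))
    if n=="scene": crop(c,"b_scene",200,130,500,420,2)
    else: crop(c,"b_side",180,140,480,320,2.6)
E
```

```text
scene hood 0.91 [ 681. -129.  145.]
scene cover 0.79 [581. -61. 163.]
scene ledge 0.96 [588. -63. 158.]
scene oil_can 0.55 [642. 258. 147.]
scene grease_tin 0.8 [ 510. -338.   44.]
scene paint_brush 0.77 [503. 362.  18.]
side hood 0.63 [544. -63. 123.]
side cover 0.84 [567. -56. 148.]
side ledge 0.75 [565. -58. 149.]
side lap_plate 0.77 [528. -28.  45.]
side lap_plate 0.55 [550. -62. 127.]
side hub 0.82 [541. -64.  61.]
side oil_can 0.74 [610. 278.  68.]
side grease_tin 0.96 [ 491. -332.   48.]
side paint_brush 0.65 [497. 322.  11.]
```

View pics/b_scene.png

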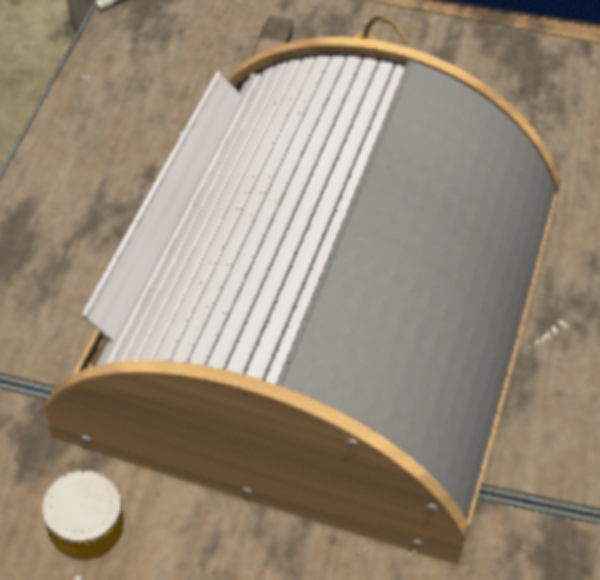

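View pics/b_side.png

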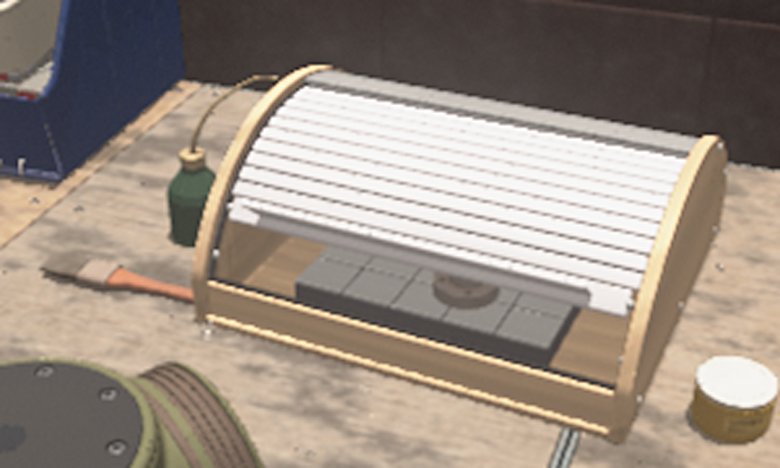

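```bash
cat > fit.py <<'E'
from h import *
from scipy.optimize import least_squares
sc=camera("scene");si=camera("side")
obs=[(sc,(431,411),(200,-224,0)),(sc,(224,347.5),(-200,-224,0)),(sc,(223.5,334),(-200,-224,51.6)),(sc,(433.5,394),(200,-224,51.6)),(sc,(479,223.5),(200,224,51.6)),(sc,(404,161),(20,210,181)),(sc,(341.5,321.5),(20,-210,181)),
(si,(259.6,266),(-200,224,0)),(si,(416.5,310),(-200,-224,0))]
def T(p,P):
    P=np.atleast_2d(np.asarray(P,float));c,s=np.cos(p[2]),np.sin(p[2])
    return np.c_[p[0]+c*P[:,0]-s*P[:,1],p[1]+s*P[:,0]+c*P[:,1],P[:,2]]
def res(p): return np.concatenate([(proj(c,T(p,X))[0]-uv) for c,uv,X in obs])
r=least_squares(res,[640,-60,0],loss="soft_l1")
p=r.x;print(p);print(res(p).reshape(-1,2).round(1))
import json;json.dump(list(p),open("hood.json","w"))
def arc(R,y,a0,a1):
    a=np.linspace(a0,a1,40);return np.c_[-R*np.cos(a),y+0*a,R*np.sin(a)-30]
def draw(c,n,u0,v0,u1,v1,k,th,hub=None):
    im=cv2.resize(c["image"][v0:v1,u0:u1,::-1],None,fx=k,fy=k,interpolation=cv2.INTER_CUBIC)
    def pl(P,col): cv2.polylines(im,[np.int32(((proj(c,T(p,P))-[u0,v0])*k)*8)],False,col,1,cv2.LINE_AA,3)
    for y in(-224,-210,210,224):
        a0=np.arccos(200/216);pl(arc(216,y,a0,np.pi-a0),(0,0,255))
        pl([(-200,y,51.6),(-200,y,0),(200,y,0),(200,y,51.6)],(0,0,255))
    pl([(20,-210,181),(20,210,181)],(0,255,0));pl([(-200,-210,49),(-200,210,49)],(0,255,0))
    for r in (203,243):
        pl([(-r*np.cos(th),-170,r*np.sin(th)-30),(-r*np.cos(th),170,r*np.sin(th)-30)],(255,0,0))
    cv2.imwrite("pics/"+n+".png",im)
E
cat > f1.py <<'E'
from fit import *
import sys
th=0.47+float(sys.argv[1])
draw(sc,"c_sc"+sys.argv[1],200,130,500,420,2,th);draw(si,"c_si"+sys.argv[1],180,140,480,320,2.6,th)
E
python3 f1.py 0.4
```

```text
[ 6.59825948e+02 -3.75882231e+01 -7.27671468e-02]
[[-0.9 -0.5]
 [ 2.3  0.6]
 [-0.7 -0.4]
 [ 0.9  3.6]
 [ 0.7 -4.8]
 [-0.  -2.3]
 [-1.8  0.5]
 [-5.3 -2.9]
 [ 3.4 -0.2]]
```

View pics/c_sc0.4.png

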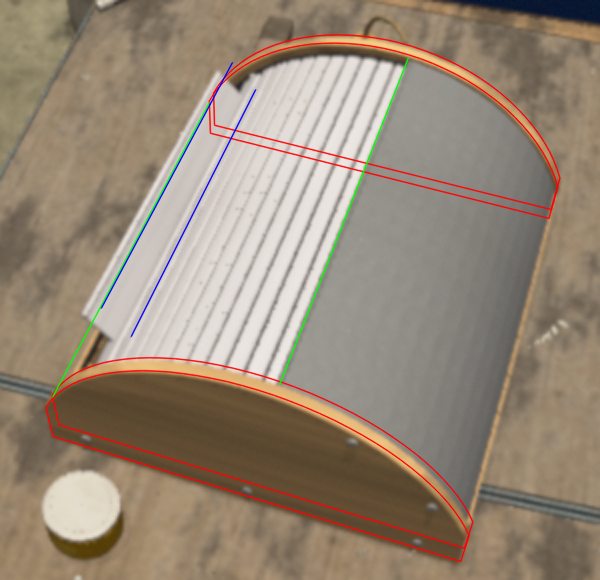

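View pics/c_si0.4.png

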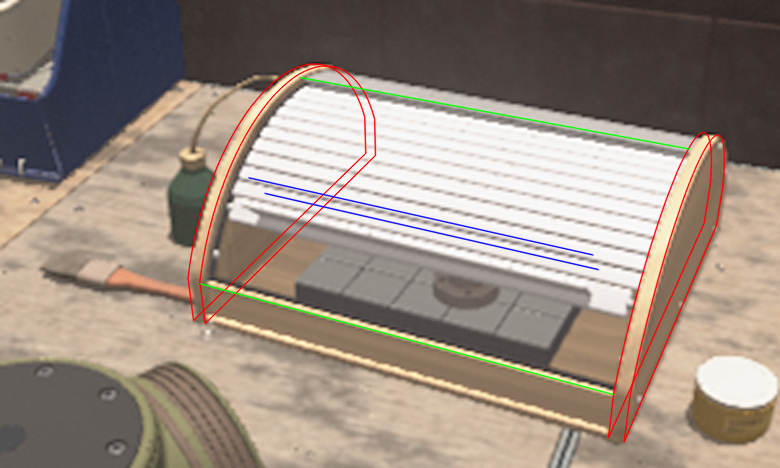

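```bash
python3 - <<'E'
from fit import *
draw(si,"d1",235,190,335,290,6,0.47+.1); draw(si,"d2",370,200,480,320,5,0.57)
E
```

```text
[ 6.59825948e+02 -3.75882231e+01 -7.27671468e-02]
[[-0.9 -0.5]
 [ 2.3  0.6]
 [-0.7 -0.4]
 [ 0.9  3.6]
 [ 0.7 -4.8]
 [-0.  -2.3]
 [-1.8  0.5]
 [-5.3 -2.9]
 [ 3.4 -0.2]]
```

View pics/d1.png

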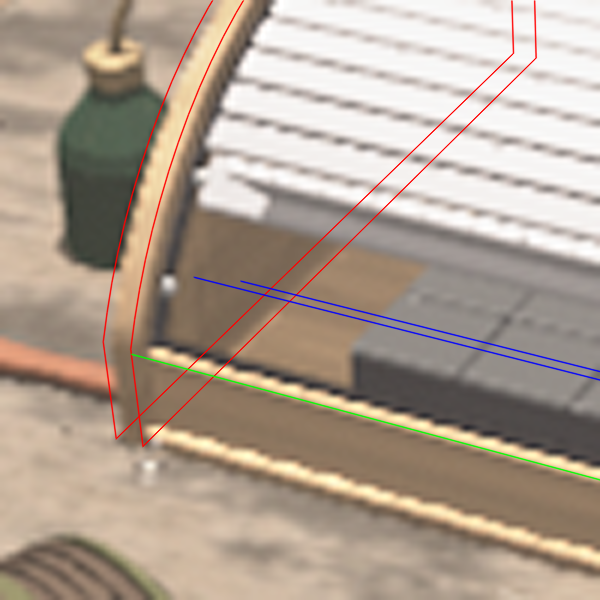

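View pics/d2.png

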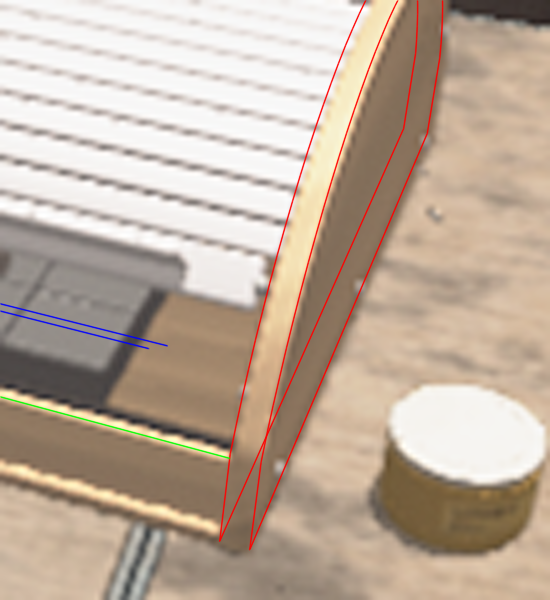

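```bash
python3 - <<'E'
s=open('fit.py').read()
a=s.index("(si,(259.6");b=s.index("def T")
s=s[:a]+"""(si,(255.8,263),(-200,224,0)),(si,(259.2,262),(-200,210,0)),(si,(259.7,248.3),(-200,210,49)),(si,(414.4,307),(-200,-210,0)),(si,(420,310),(-200,-224,0)),(si,(416,290),(-200,-210,49))]
"""+s[b:]
open('fit.py','w').write(s)
E
python3 f1.py 0.3
```

```text
[ 6.61092349e+02 -3.82355183e+01 -7.39755722e-02]
[[-0.4  0.1]
 [ 2.7  0.8]
 [-0.3 -0.1]
 [ 1.3  4.2]
 [ 1.4 -4.3]
 [ 0.7 -1.9]
 [-1.3  1. ]
 [-1.1 -0.2]
 [-0.   2. ]
 [-2.4  0.4]
 [-0.3  0.9]
 [ 0.1 -0.4]
 [ 0.1  1.3]]
```

View pics/c_sc0.3.png

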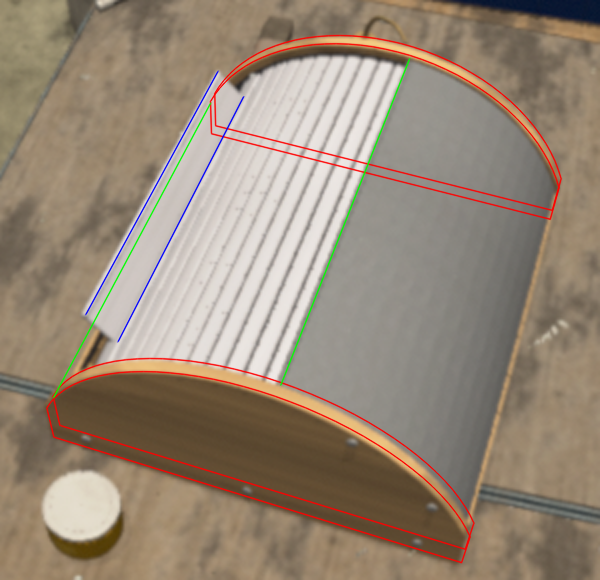

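View pics/c_si0.3.png

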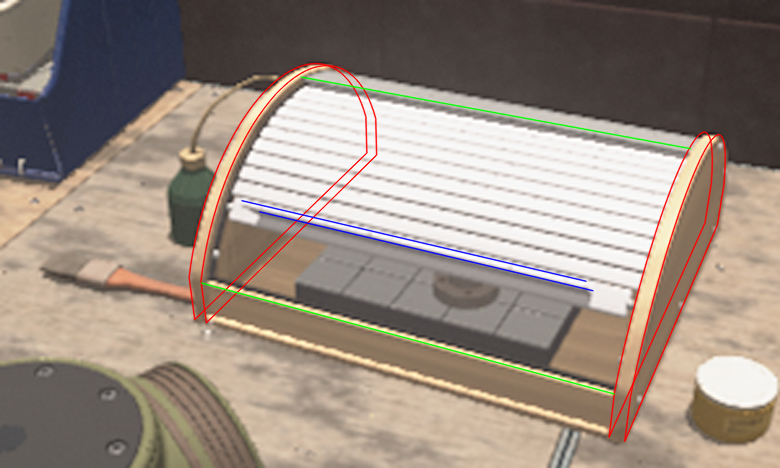

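```bash
cat > plan.py <<'E'
from h import *
import json
from scipy.spatial.transform import Rotation as Ro
H=json.load(open("hood.json"))
def hood2w(P):
    c,s=np.cos(H[2]),np.sin(H[2]);P=np.asarray(P,float)
    return np.array([H[0]+c*P[0]-s*P[1],H[1]+s*P[0]+c*P[1],P[2]])
def w2hood(P):
    c,s=np.cos(H[2]),np.sin(H[2]);d=np.asarray(P,float)-[H[0],H[1],0]
    return np.array([c*d[0]+s*d[1],-s*d[0]+c*d[1],d[2]])
def ori(tilt): # tilt deg: fingers lean toward +x hood ; 0=down
    return Ro.from_euler("z",np.pi+H[2])*Ro.from_euler("x",np.pi)*Ro.from_euler("y",-tilt,degrees=True)
def cur():
    s=read_state();return np.array(s["eef_pos"]),Ro.from_euler("xyz",s["eef_rot"])
def seg(a,b,n,grip):
    p0,R0=a;p1,R1=b
    rv=(R0.inv()*R1).as_rotvec(degrees=True)/n
    dR=Ro.from_rotvec(rv,degrees=True)
    # straight line in world with even rotation
    out=[];R=R0
    for i in range(n):
        d=R.inv().apply((p1-p0)/n)/10
        out.append([round(float(x),2) for x in d]+[round(float(x),2) for x in rv]+[grip]);R=R*dR
    return out
def show(rows):
    for r in rows: print(json.dumps(r)+",")
def st():
    s=read_state();print("t",round(s["clock"],2),"hood",w2hood(s["eef_pos"]).round(1),"w",np.round(s["eef_pos"],1),"rot",np.round(s["eef_rot"],3),"F",np.round(s["wrist_force"],1),"gap",round(s["finger_gap"],1),"q",np.round(s["joints"],2))
E
python3 - <<'E'
from plan import *
a=cur();b=(hood2w([-290,0,230]),ori(0));print(b[0]);show(seg(a,b,12,0))
E
```

```text
[371.88548305 -16.80216345 230.        ]
[-2.86, -3.38, -0.02, 0.0, 0.0, -1.77, 0],
[-2.75, -3.47, -0.02, 0.0, 0.0, -1.77, 0],
[-2.65, -3.55, -0.02, 0.0, 0.0, -1.77, 0],
[-2.53, -3.63, -0.02, 0.0, 0.0, -1.77, 0],
[-2.42, -3.7, -0.02, 0.0, 0.0, -1.77, 0],
[-2.31, -3.78, -0.02, 0.0, 0.0, -1.77, 0],
[-2.19, -3.85, -0.02, 0.0, 0.0, -1.77, 0],
[-2.07, -3.91, -0.02, 0.0, 0.0, -1.77, 0],
[-1.95, -3.97, -0.02, 0.0, 0.0, -1.77, 0],
[-1.82, -4.03, -0.02, 0.0, 0.0, -1.77, 0],
[-1.7, -4.09, -0.02, 0.0, 0.0, -1.77, 0],
[-1.57, -4.14, -0.02, 0.0, 0.0, -1.77, 0],
```

Emit:
jog_arm(
  increments=[
    [-2.86, -3.38, 0, 0, 0, -1.77, 0],
    [-2.75, -3.47, 0, 0, 0, -1.77, 0],
    [-2.65, -3.55, 0, 0, 0, -1.77, 0],
    [-2.53, -3.63, 0, 0, 0, -1.77, 0],
    [-2.42, -3.7, 0, 0, 0, -1.77, 0],
    [-2.31, -3.78, 0, 0, 0, -1.77, 0],
    [-2.19, -3.85, 0, 0, 0, -1.77, 0],
    [-2.07, -3.91, 0, 0, 0, -1.77, 0],
    [-1.95, -3.97, 0, 0, 0, -1.77, 0],
    [-1.82, -4.03, 0, 0, 0, -1.77, 0],
    [-1.7, -4.09, 0, 0, 0, -1.77, 0],
    [-1.57, -4.14, 0, 0, 0, -1.77, 0],
  ],
  squeeze=10,
)

```text
clock: 2.85
eef_pos: [372.2, -18.3, 227.7]
eef_rot: [-3.142, 0.001, 3.069]
wrist_force: [1.1, 0.7, 0.7]
finger_gap: 0.4
```

```bash
python3 - <<'E'
from plan import *
st();c=camera("wrist");save(c,"e_wrist")
R=cv2.Rodrigues(np.array(c["rvec"]))[0];print(-R.T@np.array(c["tvec"]).ravel(), R[2])
a=cur();th=.60;r=232
b=(hood2w([-260,0,190]),ori(42));show(seg(a,b,6,0))
E
```

```text
t 2.85 hood [-289.6   -1.5  227.7] w [372.2 -18.3 227.7] rot [-3.142e+00  1.000e-03  3.069e+00] F [1.1 0.7 0.7] gap 0.4 q [-0.15 -0.11  1.97  0.    1.28 -1.65]
[296.57849194 -12.32410572 385.74471208] [ 0.26247043 -0.01904162 -0.96475214]
[-0.47, 0.08, 0.63, -0.0, -6.99, 0.02, 0],
[-0.39, 0.08, 0.68, -0.0, -6.99, 0.02, 0],
[-0.31, 0.08, 0.72, -0.0, -6.99, 0.02, 0],
[-0.22, 0.08, 0.76, -0.0, -6.99, 0.02, 0],
[-0.12, 0.08, 0.78, -0.0, -6.99, 0.02, 0],
[-0.03, 0.08, 0.79, -0.0, -6.99, 0.02, 0],
```

View pics/e_wrist.png

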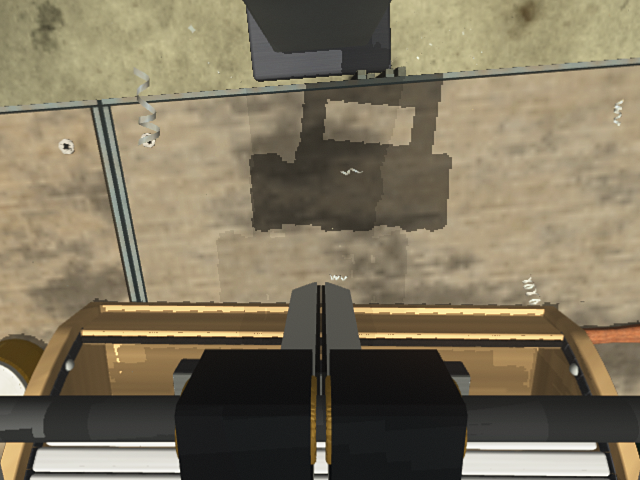

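```bash
python3 - <<'E'
from fit import *
c=camera("wrist");draw(c,"e2",0,220,640,480,1.25,.47+.27)
E
```

```text
[ 6.61092349e+02 -3.82355183e+01 -7.39755722e-02]
[[-0.4  0.1]
 [ 2.7  0.8]
 [-0.3 -0.1]
 [ 1.3  4.2]
 [ 1.4 -4.3]
 [ 0.7 -1.9]
 [-1.3  1. ]
 [-1.1 -0.2]
 [-0.   2. ]
 [-2.4  0.4]
 [-0.3  0.9]
 [ 0.1 -0.4]
 [ 0.1  1.3]]
```

View pics/e2.png

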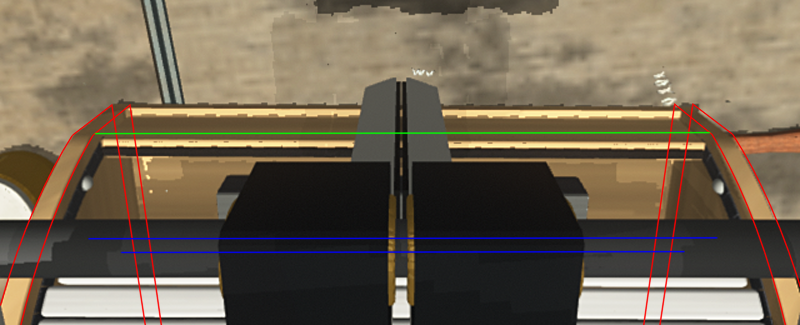

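```bash
python3 - <<'E'
from plan import *
a=cur()
b=(hood2w([-262,0,175]),ori(46));show(seg(a,b,6,0))
c=(hood2w([-188,0,108]),ori(46));print();show(seg(b,c,3,0))
E
```

```text
[-0.47, 0.0, 0.87, -0.0, -7.67, -0.01, 0],
[-0.34, 0.0, 0.93, -0.0, -7.67, -0.01, 0],
[-0.22, 0.0, 0.97, -0.0, -7.67, -0.01, 0],
[-0.09, 0.0, 0.99, -0.0, -7.67, -0.01, 0],
[0.05, 0.0, 0.99, -0.0, -7.67, -0.01, 0],
[0.18, 0.0, 0.97, -0.0, -7.67, -0.01, 0],

[-0.11, 0.0, 3.33, 0.0, 0.0, 0.0, 0],
[-0.11, 0.0, 3.33, 0.0, 0.0, 0.0, 0],
[-0.11, 0.0, 3.33, 0.0, 0.0, 0.0, 0],
```

Emit:
jog_arm(
  increments=[
    [-0.47, 0, 0.87, 0, -7.67, 0, 0],
    [-0.34, 0, 0.93, 0, -7.67, 0, 0],
    [-0.22, 0, 0.97, 0, -7.67, 0, 0],
    [-0.09, 0, 0.99, 0, -7.67, 0, 0],
    [0.05, 0, 0.99, 0, -7.67, 0, 0],
    [0.18, 0, 0.97, 0, -7.67, 0, 0],
    [-0.11, 0, 3.33, 0, 0, 0, 0],
    [-0.11, 0, 3.33, 0, 0, 0, 0],
    [-0.11, 0, 3.33, 0, 0, 0, 0],
    [0, 0, 0, 0, 0, 0, 0],
  ],
)

```text
clock: 4.3
eef_pos: [473.4, -13.3, 125.6]
eef_rot: [-3.13, 0.78, 3.069]
wrist_force: [0.5, -0.3, -0.1]
finger_gap: -0.1
```

```bash
python3 - <<'E'
from plan import *
st();c=camera("side");crop(c,"f_side",180,60,480,320,2.3)
E
```

```text
t 4.3 hood [-189.    11.   125.6] w [473.4 -13.3 125.6] rot [-3.13   0.78   3.069] F [ 0.5 -0.3 -0.1] gap -0.1 q [-0.12  0.02  2.33  0.95  0.02 -2.55]
```

View pics/f_side.png

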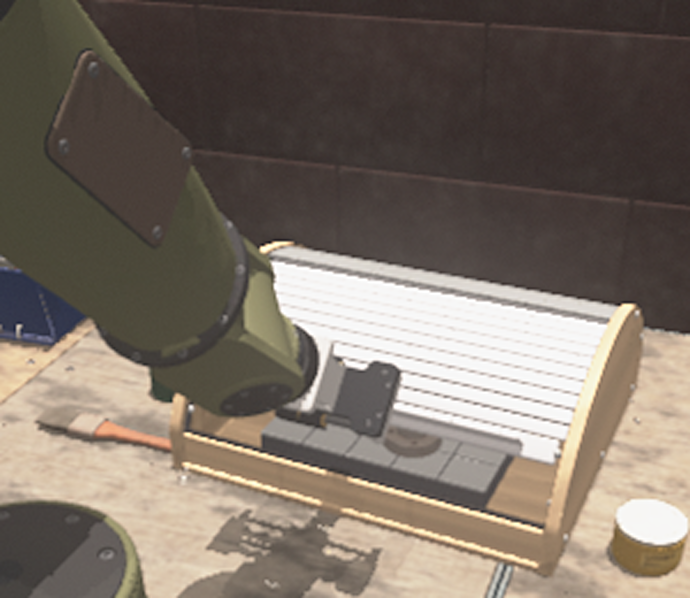

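Emit:
jog_arm(
  increments=[
    [0.3, 0, -2, 0, 0, 0, 0],
    [0, 0, 0, 0, 7, 0, 0],
    [0, 0, 0, 0, 7, 0, 0],
    [0, 0, 0, 0, 6, 0, 0],
    [0, 0, 0, 0, 0, 0, 0],
  ],
)

```text
clock: 4.97
eef_pos: [467.4, -7.0, 134.6]
eef_rot: [3.127, 0.509, 3.074]
wrist_force: [-0.2, 0.7, -0.1]
finger_gap: 0.4
```

```bash
python3 - <<'E'
from plan import *
st()
E
```

```text
t 4.97 hood [-195.5   16.9  134.6] w [467.4  -7.  134.6] rot [3.127 0.509 3.074] F [-0.2  0.7 -0.1] gap 0.4 q [-0.11  0.01  2.18  0.08  0.44 -1.69]
```

```bash
cat > path.py <<'E'
from plan import *
def multi(a,wps,grip):
    rows=[]
    for b,n in wps:
        rows+=seg(a,b,n,grip);a=b
    return rows
E
python3 - <<'E'
from path import *
a=cur()
W=[]
def P(th): 
    return (hood2w([-238*np.cos(th)-10*np.sin(th),10,238*np.sin(th)-10*np.cos(th)-30]),ori(29*max(0,(1.62-th)/.88)))
W.append((P(.72),1))
for th in np.linspace(.8,1.5,9): W.append((P(th),1))
show(multi(a,W,0))
E
```

```text
[-0.13, -0.72, 1.8, 1.01, -0.52, 0.33, 0],
[-1.8, 0.0, -0.63, 0.0, 2.64, -0.0, 0],
[-1.99, 0.0, -0.61, 0.0, 2.88, 0.0, 0],
[-2.01, -0.0, -0.54, 0.0, 2.88, 0.0, 0],
[-2.03, 0.0, -0.46, -0.0, 2.88, -0.0, 0],
[-2.05, 0.0, -0.39, 0.0, 2.88, 0.0, 0],
[-2.06, 0.0, -0.31, 0.0, 2.88, 0.0, 0],
[-2.07, 0.0, -0.23, -0.0, 2.88, -0.0, 0],
[-2.08, -0.0, -0.15, 0.0, 2.88, 0.0, 0],
[-2.08, 0.0, -0.08, 0.0, 2.88, -0.0, 0],
```

Emit:
jog_arm(
  increments=[
    [-0.13, -0.7, 1.8, 1.0, -0.5, 0.3, 0],
    [-1.8, 0, -0.6, 0, 2.6, 0, 0],
    [-2, 0, -0.6, 0, 2.9, 0, 0],
    [-2, 0, -0.54, 0, 2.9, 0, 0],
    [-2, 0, -0.46, 0, 2.9, 0, 0],
  ],
)

```text
clock: 5.6
eef_pos: [536.1, -18.7, 170.7]
eef_rot: [3.141, 0.315, 3.068]
wrist_force: [-2.9, -0.6, -4.7]
finger_gap: 0.3
```

```bash
python3 - <<'E'
from plan import *
st();c=camera("side");crop(c,"g_side",180,60,480,320,2.3)
E
```

```text
t 5.6 hood [-126.1   10.2  170.7] w [536.1 -18.7 170.7] rot [3.141 0.315 3.068] F [-2.9 -0.6 -4.7] gap 0.3 q [-0.11  0.17  1.85  0.02  0.8  -1.62]
```

View pics/g_side.png

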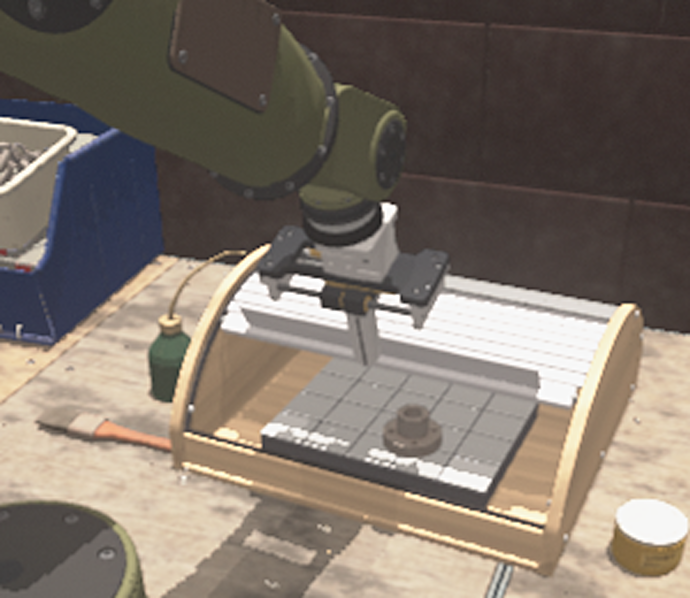

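Emit:
jog_arm(
  increments=[
    [-2, 0, -0.39, 0, 2.9, 0, 0],
    [-2, 0, -0.31, 0, 2.9, 0, 0],
    [-2.1, 0, -0.23, 0, 2.9, 0, 0],
    [-2.1, 0, -0.15, 0, 2.9, 0, 0],
    [-2.1, 0, -0.08, 0, 2.9, 0, 0],
  ],
)

```text
clock: 6.28
eef_pos: [634.1, -26.0, 203.6]
eef_rot: [3.141, 0.064, 3.069]
wrist_force: [-3.5, -0.8, -2.4]
finger_gap: 0.2
```

```bash
python3 - <<'E'
from plan import *
st()
E
```

```text
t 6.28 hood [-27.8  10.2 203.6] w [634.1 -26.  203.6] rot [3.141 0.064 3.069] F [-3.5 -0.8 -2.4] gap 0.2 q [-0.1   0.47  1.34  0.    1.26 -1.6 ]
```

Emit:
jog_arm(
  increments=[
    [-1.2, 0, 0, 0, 1.8, 0, 0],
    [-1, 0, 0, 0, 1.8, 0, 0],
    [-0.5, 0, 0, 0, 0, 0, 0],
  ],
)

```text
clock: 6.65
eef_pos: [661.2, -28.0, 204.5]
eef_rot: [3.141, 0.002, 3.069]
wrist_force: [-10.2, 1.0, -0.7]
finger_gap: 0.4
```

Emit:
jog_arm(
  increments=[
    [-0.4, 0, 0, 0, 0, 0, 0],
    [0, 0, 0, 0, 0, 0, 0],
  ],
)

```text
clock: 6.9
eef_pos: [661.7, -28.0, 204.5]
eef_rot: [3.141, -0.008, 3.068]
wrist_force: [-34.0, 1.8, 8.7]
finger_gap: 0.5
```

```bash
python3 - <<'E'
from plan import *
st();c=camera("side");crop(c,"g2_side",180,60,480,320,2.3);c=camera("scene");crop(c,"g2_sc",180,100,500,420,1.8)
E
```

```text
t 6.9 hood [-2.000e-01  1.030e+01  2.045e+02] w [661.7 -28.  204.5] rot [ 3.141 -0.008  3.068] F [-34.    1.8   8.7] gap 0.5 q [-0.1   0.58  1.18  0.    1.39 -1.6 ]
```

View pics/g2_side.png

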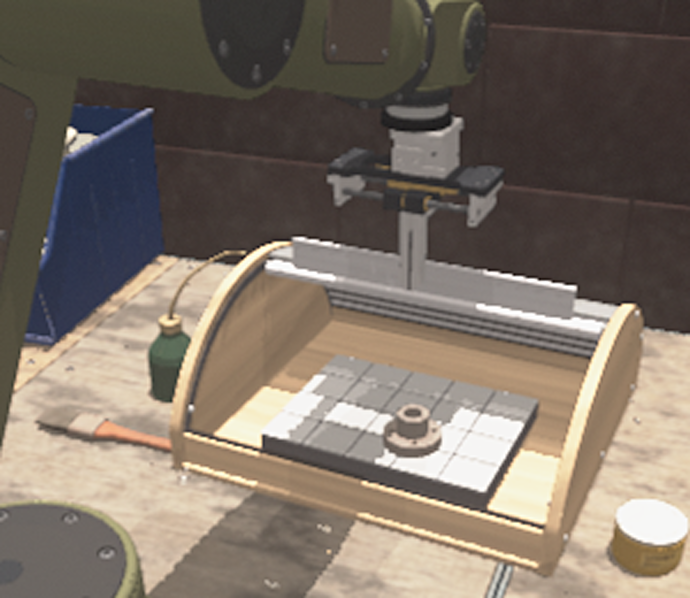

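View pics/g2_sc.png

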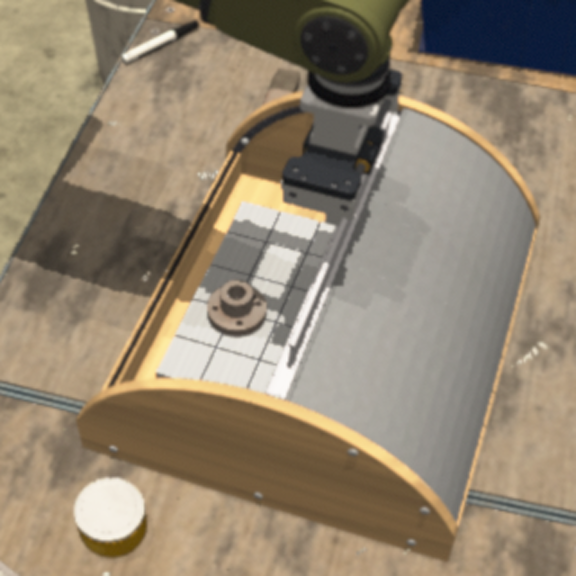

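Emit:
jog_arm(
  increments=[
    [2, 0, -0.3, 0, 0, 0, 0],
    [3.5, -1.5, 0, 0, 0, 0, 3],
    [3.5, -1.5, 0, 0, 0, 0, 9.4],
    [2, -1, 0, 0, 0, 0, 9.4],
    [0, 0, 0, 0, 0, 0, 9.4],
  ],
)

```text
clock: 7.62
eef_pos: [551.9, -60.4, 208.6]
eef_rot: [3.141, 0.004, 3.067]
wrist_force: [0.4, -0.5, -0.3]
finger_gap: 37.0
```

```bash
python3 - <<'E'
from plan import *
st()
for n in ["wrist","side","scene"]:
    c=camera(n);save(c,"i_"+n)
    for t in ["lap_plate","hub"]:
        for r in recognise(c,t)[:2]: print(n,t,round(r["conf"],2),w2hood(c2w(c,r["centre"])).round(1))
    if n=="scene": crop(c,"i_scc",230,170,380,330,4)
E
```

```text
t 7.62 hood [-107.2  -30.2  208.6] w [551.9 -60.4 208.6] rot [3.141 0.004 3.067] F [ 0.4 -0.5 -0.3] gap 37.0 q [-0.18  0.32  1.53  0.    1.28 -1.67]
wrist lap_plate 0.74 [-79.8   3.5  45.1]
wrist hub 0.62 [-101.4  -29.9   61.7]
side lap_plate 0.59 [-72.   -2.4  47.3]
side hub 0.6 [-108.   -32.9   56. ]
scene lap_plate 0.95 [-92.4   4.5  49.1]
scene hub 0.81 [-89.3 -43.6  58. ]
```

View pics/i_wrist.png

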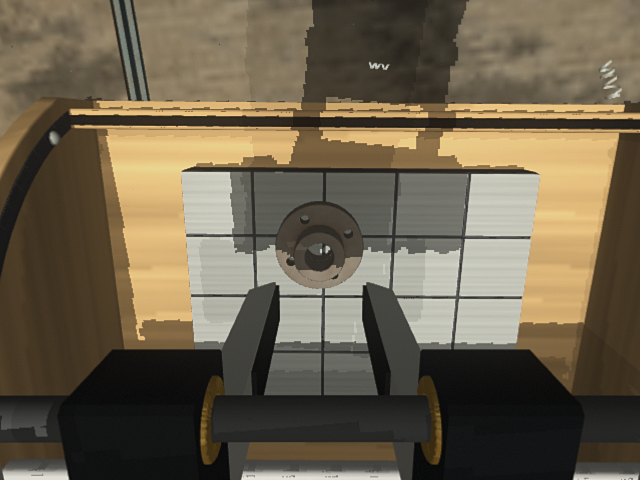

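View pics/i_scc.png

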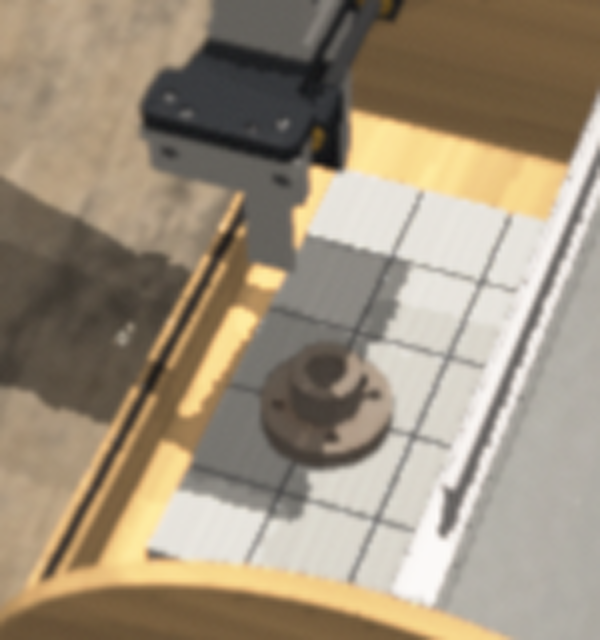

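```bash
python3 - <<'E'
from plan import *
c=camera("wrist")
R=cv2.Rodrigues(np.array(c["rvec"]))[0]
for uv,z in [((183,172),44),((538,174),44),((194,345),44),((517,345),44),((322,236),44),((463,238),44),((323,297),44),((459,297),44),((320,245),58),((321,249),82)]:
    print(uv,z,w2hood(atz(c,uv,z)).round(1))
# flange top ellipse bounds
for uv in [(276,247),(364,247),(320,201),(320,289)]: print(uv,w2hood(atz(c,uv,58)).round(1),w2hood(atz(c,uv,44)).round(1))
E
```

```text
(183, 172) 44 [-148.3 -131.5   44. ]
(538, 174) 44 [-147.  132.   44.]
(194, 345) 44 [  -6.  -134.2   44. ]
(517, 345) 44 [ -6.3 133.4  44. ]
(322, 236) 44 [-99.4 -28.3  44. ]
(463, 238) 44 [-97.9  80.7  44. ]
(323, 297) 44 [-48.8 -27.4  44. ]
(459, 297) 44 [-48.9  81.8  44. ]
(320, 245) 58 [-96.1 -29.8  58. ]
(321, 249) 82 [-99.9 -29.1  82. ]
(276, 247) [-94.5 -62.5  58. ] [-90.5 -64.   44. ]
(364, 247) [-94.6   2.9  58. ] [-90.6   4.4  44. ]
(320, 201) [-129.1  -29.8   58. ] [-126.7  -29.8   44. ]
(320, 289) [-61.2 -29.8  58. ] [-55.7 -29.8  44. ]
```

Emit:
jog_arm(
  increments=[
    [-0.5, 0, 4, 0, 0, 0, 6],
    [-0.5, 0, 4, 0, 0, 0, 6],
    [0, 0, 3.5, 0, 0, 0, 6],
    [0, 0, 1, 0, 0, 0, 6],
    [0, 0, 0, 0, 0, 0, 6],
  ],
)

```text
clock: 8.75
eef_pos: [563.2, -61.1, 83.6]
eef_rot: [-3.142, 0.001, 3.068]
wrist_force: [0.2, -0.2, 0.2]
finger_gap: 60.2
```

```bash
python3 - <<'E'
from plan import *
st();c=camera("wrist");save(c,"j_w");c=camera("side");crop(c,"j_s",180,60,480,320,2.3)
E
```

```text
t 8.75 hood [-95.9 -30.1  83.6] w [563.2 -61.1  83.6] rot [-3.142e+00  1.000e-03  3.068e+00] F [ 0.2 -0.2  0.2] gap 60.2 q [-0.17  0.49  1.61  0.    1.04 -1.67]
```

View pics/j_w.png

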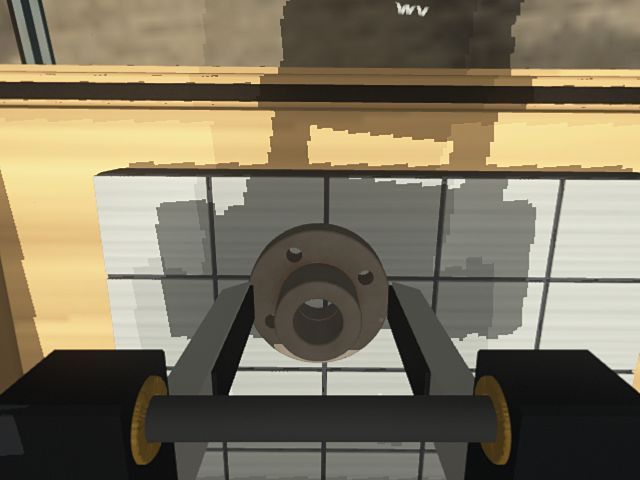

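View pics/j_s.png

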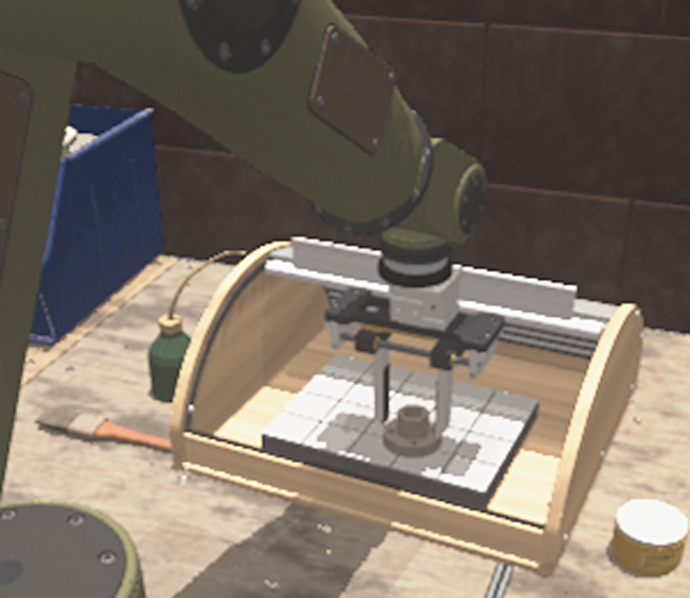

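```bash
python3 - <<'E'
from plan import *
c=camera("wrist")
for uv,z in [((318,314),82),((94,176),44),((208,178),44),((443,179),44),((560,179),44)]: print(w2hood(atz(c,uv,z)).round(1))
E
```

```text
[-97.4 -30.7  82. ]
[-148.6 -133.6   44. ]
[-147.7  -81.4   44. ]
[-147.3   26.6   44. ]
[-147.3   80.2   44. ]
```

Emit:
jog_arm(
  increments=[
    [0.15, 0, 0, 0, 0, 0, 3],
    [0, 0, 0, 0, 0, 0, 3],
    [0, 0, 0, 0, 0, 0, 3],
    [0, 0, 0, 0, 0, 0, 3],
    [0, 0, 0.1, 0, 0, 0, 3],
  ],
  squeeze=40,
)

```text
clock: 9.52
eef_pos: [561.6, -61.1, 82.5]
eef_rot: [-3.141, 0.002, 3.068]
wrist_force: [-1.9, -1.1, 4.9]
finger_gap: 34.4
```

```bash
python3 - <<'E'
from plan import *
st()
E
```

```text
t 9.53 hood [-97.5 -30.2  82.5] w [561.6 -61.1  82.5] rot [-3.141e+00  2.000e-03  3.068e+00] F [-1.9 -1.1  4.9] gap 34.4 q [-0.17  0.49  1.62 -0.    1.03 -1.67]
```

Emit:
jog_arm(
  increments=[
    [0, 0.5, 0, 0, 0, 0, 3],
    [0, 1, 0, 0, 0, 0, 3],
    [0, 1.2, 0, 0, 0, 0, 3],
    [0, 1.2, 0, 0, 0, 0, 3],
  ],
)

```text
clock: 10.02
eef_pos: [564.8, -22.4, 82.7]
eef_rot: [-3.141, 0.003, 3.067]
wrist_force: [-0.8, -6.1, 4.9]
finger_gap: 34.9
```

```bash
python3 - <<'E'
from plan import *
st();c=camera("wrist");save(c,"k_w")
E
```

```text
t 10.03 hood [-97.2   8.7  82.7] w [564.8 -22.4  82.7] rot [-3.141e+00  3.000e-03  3.067e+00] F [-0.8 -6.1  4.9] gap 34.9 q [-0.1   0.49  1.62 -0.    1.03 -1.6 ]
```

View pics/k_w.png

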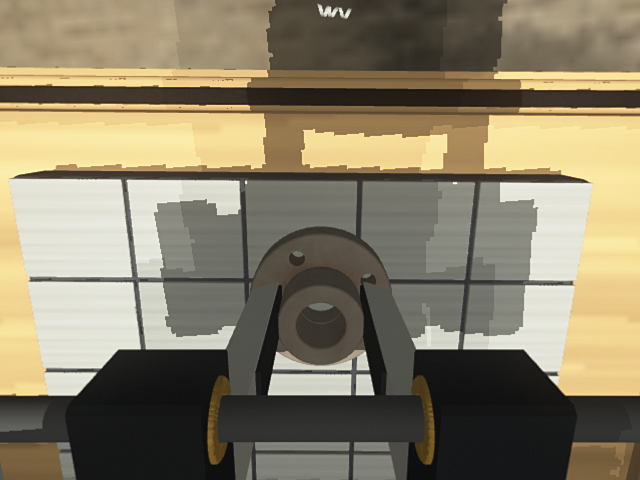

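Emit:
jog_arm(
  increments=[
    [0, 1.2, 0, 0, 0, 0, 3],
    [0, 1.2, 0, 0, 0, 0, 3],
    [0, 1.2, 0, 0, 0, 0, 3],
    [0, 1.2, 0, 0, 0, 0, 3],
    [0, 1.2, 0, 0, 0, 0, 3],
    [0, 1.2, 0, 0, 0, 0, 3],
    [0, 0.8, 0, 0, 0, 0, 3],
    [0, 0.4, 0, 0, 0, 0, 3],
    [0, 0, 0, 0, 0, 0, 3],
  ],
)

```text
clock: 11.2
eef_pos: [570.9, 61.6, 82.6]
eef_rot: [-3.142, 0.002, 3.068]
wrist_force: [0.3, -0.7, 5.1]
finger_gap: 34.7
```

```bash
python3 - <<'E'
from plan import *
st();c=camera("wrist");save(c,"l_w")
for uv,z in [((318,314),82),]: print(w2hood(atz(c,uv,z)).round(1))
E
```

```text
t 11.2 hood [-97.3  92.9  82.6] w [570.9  61.6  82.6] rot [-3.142e+00  2.000e-03  3.068e+00] F [ 0.3 -0.7  5.1] gap 34.7 q [ 0.04  0.51  1.59 -0.    1.04 -1.45]
[-100.3   92.4   82. ]
```

View pics/l_w.png

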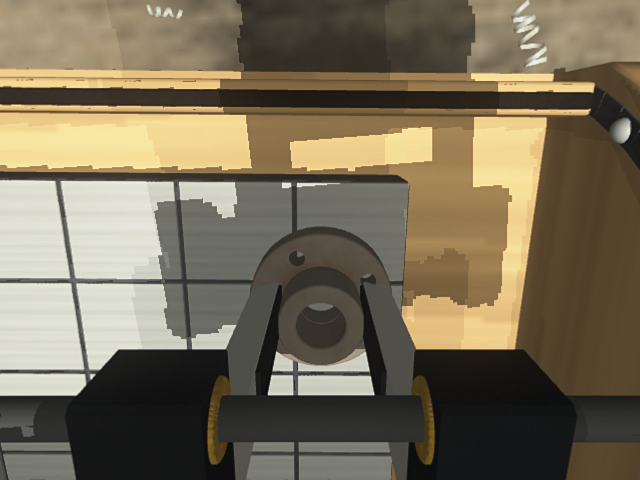

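Emit:
jog_arm(
  increments=[
    [0, 0, 0.1, 0, 0, 0, 3],
    [0, 0, 0.1, 0, 0, 0, 3],
    [0, 0, 0, 0, 0, 0, 3],
  ],
)

```text
clock: 11.62
eef_pos: [570.9, 61.6, 81.1]
eef_rot: [3.141, 0.002, 3.067]
wrist_force: [-3.2, -1.1, 13.3]
finger_gap: 34.6
```

Emit:
jog_arm(
  increments=[
    [0, 0, 0.04, 0, 0, 0, 3],
    [0, 0, 0, 0, 0, 0, 3],
  ],
)

```text
clock: 11.88
eef_pos: [570.9, 61.6, 80.9]
eef_rot: [3.141, 0.003, 3.068]
wrist_force: [-4.6, -1.8, 14.3]
finger_gap: 34.4
```

Emit:
jog_arm(
  increments=[
    [0, -0.4, 0.02, 0, 0, 0, 3],
    [0, -0.6, 0, 0, 0, 0, 3],
    [0, -0.8, 0, 0, 0, 0, 3],
  ],
)

```text
clock: 12.25
eef_pos: [570.4, 45.1, 81.1]
eef_rot: [3.139, 0.005, 3.068]
wrist_force: [0.4, 11.6, 11.2]
finger_gap: 34.8
```

Emit:
jog_arm(
  increments=[
    [0, -0.5, 0.08, 0, 0, 0, 3],
    [0, -0.8, 0, 0, 0, 0, 3],
  ],
)

```text
clock: 12.5
eef_pos: [569.6, 32.4, 80.6]
eef_rot: [3.139, 0.005, 3.068]
wrist_force: [1.3, 12.3, 14.8]
finger_gap: 34.6
```

Emit:
jog_arm(
  increments=[
    [0, -0.8, 0, 0, 0, 0, 3],
    [0, -0.8, 0, 0, 0, 0, 3],
  ],
)

```text
clock: 12.75
eef_pos: [568.5, 16.2, 80.6]
eef_rot: [3.139, 0.005, 3.068]
wrist_force: [0.4, 12.8, 14.8]
finger_gap: 34.6
```

Emit:
jog_arm(
  increments=[
    [0, -0.8, 0, 0, 0, 0, 3],
    [0, -0.8, 0, 0, 0, 0, 3],
  ],
)

```text
clock: 13.0
eef_pos: [567.3, 0.2, 80.6]
eef_rot: [3.139, 0.005, 3.068]
wrist_force: [0.8, 13.8, 14.4]
finger_gap: 35.2
```

Emit:
jog_arm(
  increments=[
    [0, -0.8, 0.01, 0, 0, 0, 3],
    [0, -0.8, 0, 0, 0, 0, 3],
  ],
)

```text
clock: 13.25
eef_pos: [566.1, -15.7, 80.5]
eef_rot: [3.139, 0.005, 3.068]
wrist_force: [-0.4, 13.0, 15.6]
finger_gap: 34.7
```

Emit:
jog_arm(
  increments=[
    [0, -0.8, 0, 0, 0, 0, 3],
    [0, -0.8, 0, 0, 0, 0, 3],
  ],
)

```text
clock: 13.5
eef_pos: [565.0, -31.7, 80.5]
eef_rot: [3.139, 0.005, 3.068]
wrist_force: [1.0, 13.4, 14.8]
finger_gap: 34.6
```

Emit:
jog_arm(
  increments=[
    [0, -0.8, 0, 0, 0, 0, 3],
    [0, -0.8, 0, 0, 0, 0, 3],
  ],
)

```text
clock: 13.75
eef_pos: [563.8, -47.7, 80.5]
eef_rot: [3.139, 0.005, 3.068]
wrist_force: [1.3, 13.8, 15.2]
finger_gap: 34.7
```

Emit:
jog_arm(
  increments=[
    [0, -0.8, 0, 0, 0, 0, 3],
    [0, -0.8, 0, 0, 0, 0, 3],
    [0, -0.8, 0, 0, 0, 0, 3],
  ],
)

```text
clock: 14.12
eef_pos: [561.9, -71.7, 80.4]
eef_rot: [3.139, 0.005, 3.068]
wrist_force: [0.3, 13.5, 15.4]
finger_gap: 34.9
```

Emit:
jog_arm(
  increments=[
    [0, -0.8, 0, 0, 0, 0, 3],
    [0, -0.8, 0, 0, 0, 0, 3],
    [0, -0.8, 0, 0, 0, 0, 3],
  ],
)

```text
clock: 14.5
eef_pos: [560.2, -95.6, 80.4]
eef_rot: [3.139, 0.005, 3.068]
wrist_force: [0.5, 13.3, 15.6]
finger_gap: 35.0
```

```bash
python3 - <<'E'
from plan import *
st()
E
```

```text
t 14.5 hood [-96.4 -64.7  80.4] w [560.2 -95.6  80.4] rot [3.139 0.005 3.068] F [ 0.5 13.3 15.6] gap 35.0 q [-0.23  0.5   1.61  0.    1.03 -1.73]
```

Emit:
jog_arm(
  increments=[
    [0, -0.8, 0, 0, 0, 0, 3],
    [0, -0.8, 0, 0, 0, 0, 3],
    [0, -0.7, 0, 0, 0, 0, 3],
    [0, -0.4, 0, 0, 0, 0, 3],
  ],
)

```text
clock: 15.0
eef_pos: [558.1, -122.6, 80.3]
eef_rot: [3.139, 0.005, 3.068]
wrist_force: [1.4, 14.0, 16.0]
finger_gap: 34.9
```

```bash
python3 - <<'E'
from plan import *
st();c=camera("wrist");save(c,"m_w")
E
```

```text
t 15.0 hood [-96.4 -91.8  80.3] w [ 558.1 -122.6   80.3] rot [3.139 0.005 3.068] F [ 1.4 14.  16. ] gap 34.9 q [-0.28  0.5   1.6   0.    1.03 -1.78]
```

View pics/m_w.png

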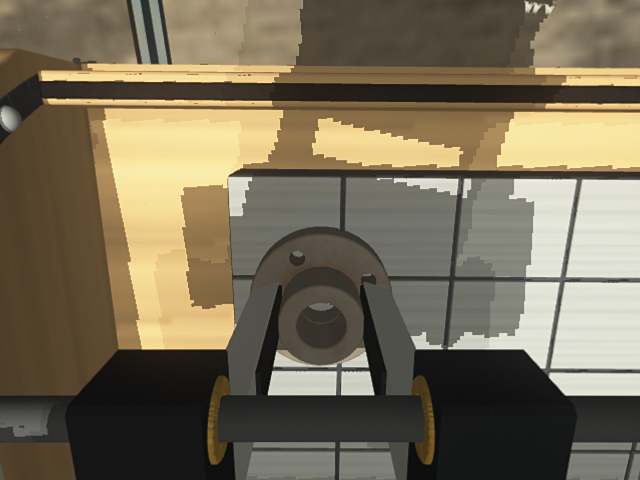

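Emit:
jog_arm(
  increments=[
    [0, 0, -0.1, 0, 0, 0, 3],
    [0, 0.3, -0.1, 0, 0, 0, 3],
    [0, 0, 0, 0, 0, 0, 3],
  ],
)

```text
clock: 15.42
eef_pos: [558.1, -121.6, 81.9]
eef_rot: [-3.14, 0.005, 3.067]
wrist_force: [2.0, -5.1, 8.7]
finger_gap: 34.7
```

Emit:
jog_arm(
  increments=[
    [0, -0.1, -0.05, 0, 0, 0, 6],
    [0, 0, 0, 0, 0, 0, 6],
    [0, 0, 0, 0, 0, 0, 6],
    [0, 0, 0, 0, 0, 0, 6],
  ],
)

```text
clock: 15.92
eef_pos: [556.9, -121.7, 81.1]
eef_rot: [3.141, 0.001, 3.068]
wrist_force: [0.2, 0.4, -0.2]
finger_gap: 59.8
```

```bash
python3 - <<'E'
from plan import *
st();c=camera("wrist");save(c,"n_w")
E
```

```text
t 15.93 hood [-97.7 -91.   81.1] w [ 556.9 -121.7   81.1] rot [3.141e+00 1.000e-03 3.068e+00] F [ 0.2  0.4 -0.2] gap 59.8 q [-0.28  0.5   1.6   0.    1.04 -1.78]
```

View pics/n_w.png

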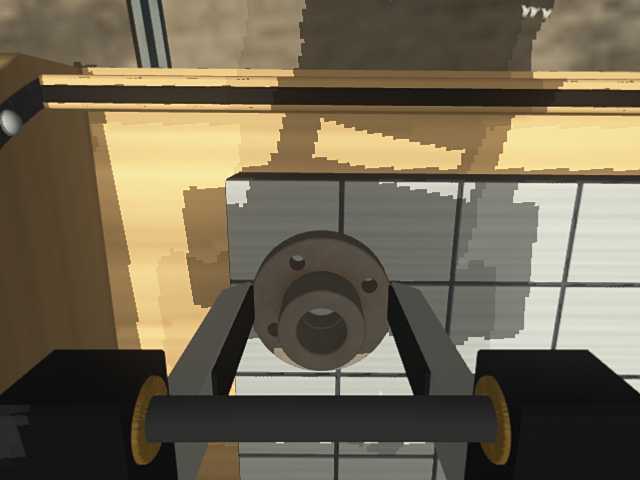

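```bash
python3 - <<'E'
from path import *
a=cur()
up=(hood2w([-98,-91,275]),a[1]);
print("up");show(seg(a,up,4,6))
b=(hood2w([45,0,275]),ori(0));print("over");show(seg(up,b,4,0))
c=(hood2w([42,0,216]),ori(0));print("down");show(seg(b,c,3,0))
E
```

```text
up
[0.0, 0.0, -4.85, 0.0, 0.0, 0.0, 6],
[0.0, 0.0, -4.85, 0.0, 0.0, 0.0, 6],
[0.0, 0.0, -4.85, 0.0, 0.0, 0.0, 6],
[0.0, 0.0, -4.85, 0.0, 0.0, 0.0, 6],
over
[-3.57, 2.28, 0.0, 0.0, 0.02, -0.0, 0],
[-3.57, 2.28, 0.0, 0.0, 0.02, -0.0, 0],
[-3.57, 2.28, 0.0, 0.0, 0.02, -0.0, 0],
[-3.57, 2.28, 0.0, 0.0, 0.02, -0.0, 0],
down
[0.1, -0.0, 1.97, 0.0, 0.0, 0.0, 0],
[0.1, -0.0, 1.97, 0.0, 0.0, 0.0, 0],
[0.1, -0.0, 1.97, 0.0, 0.0, 0.0, 0],
```

Emit:
jog_arm(
  increments=[
    [0, 0, -1.5, 0, 0, 0, 6],
    [0, 0, -4.5, 0, 0, 0, 6],
    [0, 0, -4.5, 0, 0, 0, 6],
    [0, 0, -4.5, 0, 0, 0, 6],
    [0, 0, -4.4, 0, 0, 0, 6],
    [0, 0, 0, 0, 0, 0, 0],
  ],
  squeeze=10,
)

```text
clock: 16.73
eef_pos: [557.4, -122.0, 279.8]
eef_rot: [-3.14, 0.008, 3.068]
wrist_force: [0.6, 0.3, 0.5]
finger_gap: 53.1
```

Emit:
jog_arm(
  increments=[
    [-3.57, 2.28, 0, 0, 0, 0, 0],
    [-3.57, 2.28, 0, 0, 0, 0, 0],
    [-3.57, 2.28, 0, 0, 0, 0, 0],
    [-3.57, 2.28, 0, 0, 0, 0, 0],
    [0, 0, 0, 0, 0, 0, 0],
  ],
)

```text
clock: 17.35
eef_pos: [706.8, -39.9, 273.0]
eef_rot: [3.141, -0.002, 3.069]
wrist_force: [0.3, -0.1, -0.6]
finger_gap: 3.1
```

```bash
python3 - <<'E'
from plan import *
st();c=camera("side");crop(c,"o_s",180,60,480,320,2.3);c=camera("wrist");save(c,"o_w")
E
```

```text
t 17.35 hood [ 45.7   1.7 273. ] w [706.8 -39.9 273. ] rot [ 3.141e+00 -2.000e-03  3.069e+00] F [ 0.3 -0.1 -0.6] gap 3.1 q [-0.11  0.66  0.9   0.    1.59 -1.61]
```

View pics/o_s.png

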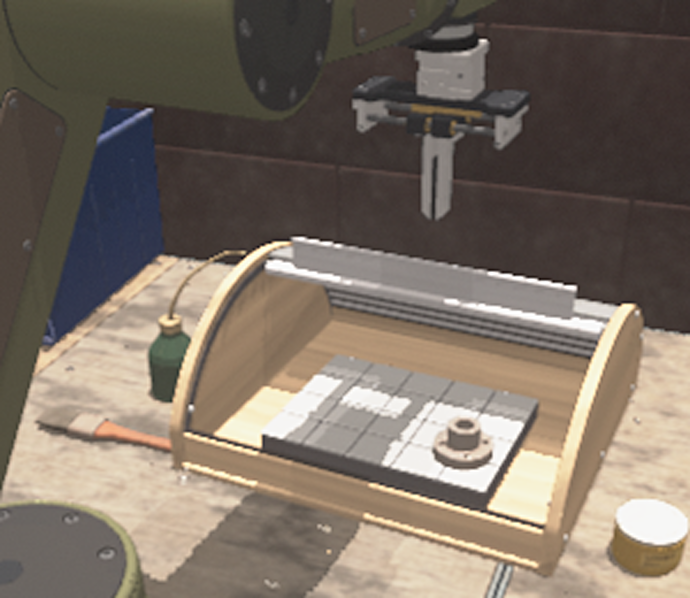

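View pics/o_w.png

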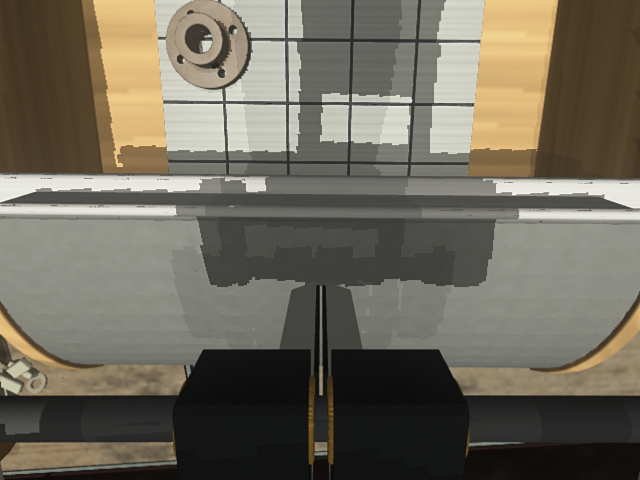

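```bash
python3 - <<'E'
from plan import *
c=camera("wrist");crop(c,"p_w",120,0,320,180,4)
for uv,z in [((166,42),58),((166,42),44),((250,46),58),((163,70),44),((477,70),44),((206,39),82)]: print(uv,z,w2hood(atz(c,uv,z)).round(1))
E
```

```text
(166, 42) 58 [ -95.5 -123.3   58. ]
(166, 42) 44 [ -97.9 -127.9   44. ]
(250, 46) 58 [-92.7 -56.3  58. ]
(163, 70) 44 [ -76.2 -132.5   44. ]
(477, 70) 44 [-76.4 132.2  44. ]
(206, 39) 82 [-93.5 -85.3  82. ]
```

View pics/p_w.png

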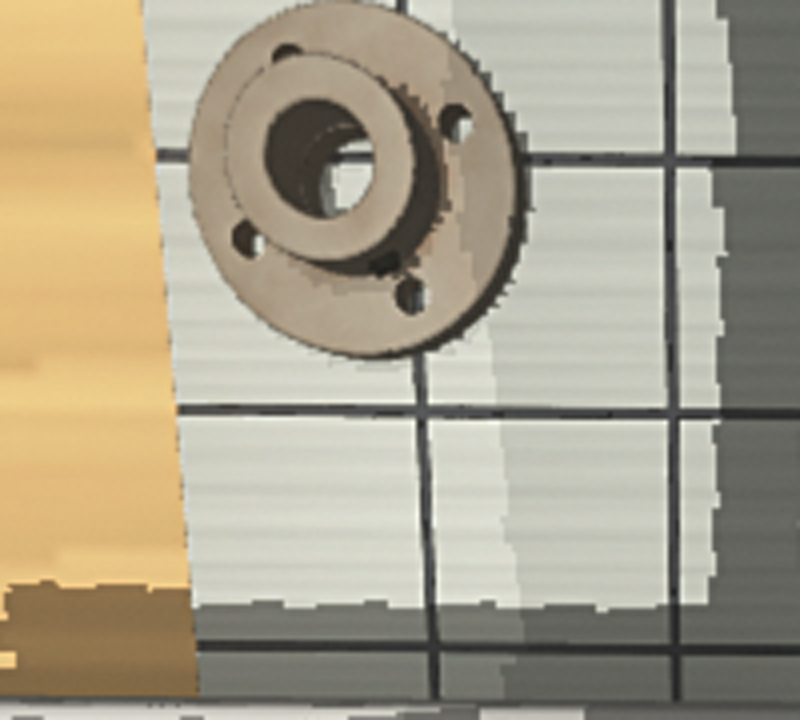

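Emit:
jog_arm(
  increments=[
    [0, 0, 2, 0, 0, 0, 0],
    [0, 0, 2, 0, 0, 0, 0],
    [0.1, 0, 1.7, 0, 0, 0, 0],
    [0, 0, 0, 0, 0, 0, 0],
  ],
)

```text
clock: 18.0
eef_pos: [704.2, -41.8, 217.6]
eef_rot: [3.142, -0.0, 3.067]
wrist_force: [0.4, -0.1, -0.2]
finger_gap: 0.7
```

```bash
cat > close.py <<'E'
from path import *
def P(th,off=2,rc=225,T=20):
    t=np.radians(T*np.clip((1.62-th)/.7,0,1))
    u=np.array([-np.cos(th),np.sin(th)]);n=np.array([np.sin(th),np.cos(th)])
    d=np.array([np.sin(t),-np.cos(t)]);e=np.array([-np.cos(t),-np.sin(t)])
    C=rc*u+off*n+[0,-30]
    q=C-22*d-8*e
    return (hood2w([q[0],0,q[1]]),ori(np.degrees(t)))
E
python3 - <<'E'
from close import *
st();a=cur()
ths=np.r_[1.62,np.linspace(1.54,.56,13)]
for th in ths[[0,5,10,13]]: print(w2hood(P(th)[0]).round())
show(multi(a,[(P(th),1) for th in ths],0))
E
```

```text
t 18.0 hood [ 43.3  -0.3 217.6] w [704.2 -41.8 217.6] rot [ 3.142 -0.     3.067] F [ 0.4 -0.1 -0.2] gap 0.7 q [-0.11  0.67  1.    0.    1.47 -1.61]
[ 21.   0. 217.]
[-73.  -0. 205.]
[-155.    0.  157.]
[-190.    0.  115.]
[2.22, 0.03, 0.1, 0.0, -0.02, -0.04, 0],
[1.89, -0.0, -0.06, 0.0, -2.29, 0.0, 0],
[1.93, -0.0, 0.01, 0.0, -2.33, 0.0, 0],
[1.92, -0.0, 0.09, -0.0, -2.33, -0.0, 0],
[1.92, -0.0, 0.16, -0.0, -2.33, -0.0, 0],
[1.91, -0.0, 0.24, 0.0, -2.33, -0.0, 0],
[1.9, -0.0, 0.31, 0.0, -2.33, -0.0, 0],
[1.88, -0.0, 0.38, -0.0, -2.33, -0.0, 0],
[1.86, -0.0, 0.46, -0.0, -2.33, -0.0, 0],
[1.8, 0.0, 0.54, 0.0, -1.38, 0.0, 0],
[1.71, -0.0, 0.66, 0.0, 0.0, 0.0, 0],
[1.66, -0.0, 0.8, 0.0, 0.0, 0.0, 0],
[1.58, -0.0, 0.93, 0.0, 0.0, 0.0, 0],
[1.5, -0.0, 1.06, 0.0, 0.0, 0.0, 0],
```

Emit:
jog_arm(
  increments=[
    [2.2, 0, 0.1, 0, 0, 0, 0],
    [1.9, 0, 0, 0, -2.3, 0, 0],
    [1.9, 0, 0, 0, -2.3, 0, 0],
    [1.9, 0, 0.1, 0, -2.3, 0, 0],
    [1.9, 0, 0.16, 0, -2.3, 0, 0],
  ],
)

```text
clock: 18.62
eef_pos: [608.0, -34.0, 211.9]
eef_rot: [3.141, 0.168, 3.067]
wrist_force: [6.9, 1.4, -1.7]
finger_gap: 0.4
```

```bash
python3 - <<'E'
from plan import *
st();c=camera("side");crop(c,"q_s",180,60,480,320,2.3)
E
```

```text
t 18.62 hood [-53.3   0.3 211.9] w [608.  -34.  211.9] rot [3.141 0.168 3.067] F [ 6.9  1.4 -1.7] gap 0.4 q [-0.12  0.35  1.49  0.01  1.13 -1.62]
```

View pics/q_s.png

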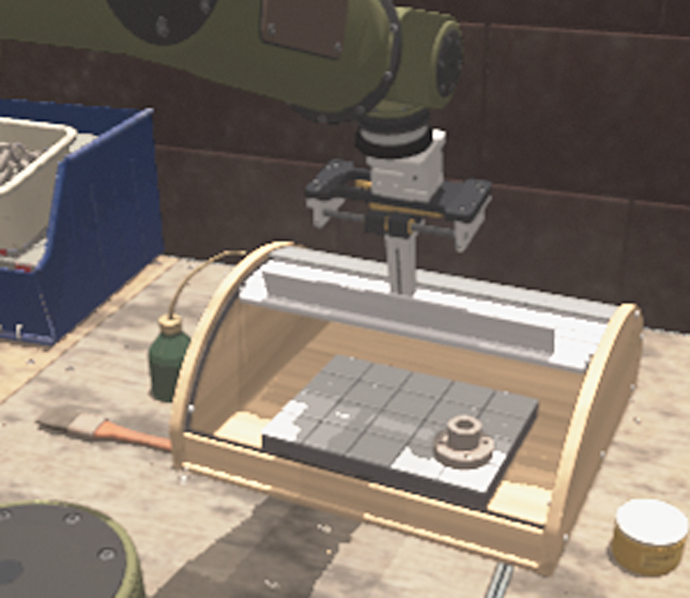

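Works. Continue the roll-down.

Emit:
jog_arm(
  increments=[
    [1.9, 0, 0.24, 0, -2.3, 0, 0],
    [1.9, 0, 0.31, 0, -2.3, 0, 0],
    [1.9, 0, 0.38, 0, -2.3, 0, 0],
    [1.9, 0, 0.46, 0, -2.3, 0, 0],
    [1.8, 0, 0.54, 0, -1.4, 0, 0],
    [1.7, 0, 0.66, 0, 0, 0, 0],
  ],
)

```text
clock: 19.42
eef_pos: [508.6, -26.9, 158.7]
eef_rot: [-3.141, 0.35, 3.067]
wrist_force: [2.6, 1.6, 2.5]
finger_gap: 0.3
```

```bash
python3 - <<'E'
from close import *
st();c=camera("side");crop(c,"r_s",180,60,480,320,2.3)
a=cur();
for th in (.86,.78,.7):
  print(th,w2hood(P(th)[0]).round(1))
E
```

```text
t 19.43 hood [-152.9    0.   158.7] w [508.6 -26.9 158.7] rot [-3.141  0.35   3.067] F [2.6 1.6 2.5] gap 0.3 q [-0.13  0.12  1.95  0.03  0.72 -1.65]
0.86 [-145.3   -0.   165.2]
0.78 [-158.6   -0.   153.1]
0.7 [-170.8    0.   139.9]
```

View pics/r_s.png

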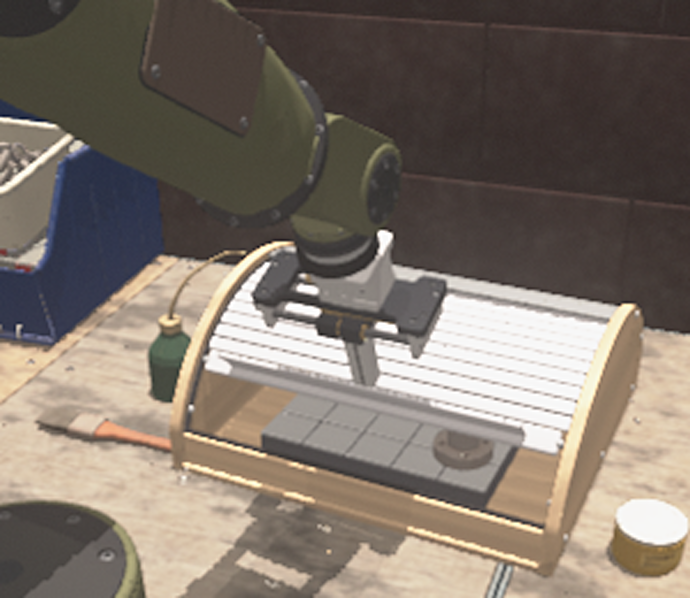

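```bash
python3 - <<'E'
from close import *
a=cur()
show(multi(a,[(P(th),1) for th in (.75,.68,.61,.55,.50,.46,.43)],0))
E
```

```text
[1.09, -0.01, 0.51, -0.0, -0.14, -0.01, 0],
[1.38, -0.0, 0.75, 0.0, 0.0, 0.0, 0],
[1.33, -0.0, 0.85, 0.0, 0.0, 0.0, 0],
[1.09, 0.0, 0.8, 0.0, 0.0, 0.0, 0],
[0.87, -0.0, 0.71, 0.0, 0.0, 0.0, 0],
[0.67, -0.0, 0.6, 0.0, 0.0, 0.0, 0],
[0.49, 0.0, 0.47, 0.0, 0.0, 0.0, 0],
```

Emit:
jog_arm(
  increments=[
    [1.1, 0, 0.5, 0, 0, 0, 0],
    [1.4, 0, 0.75, 0, 0, 0, 0],
    [1.3, 0, 0.85, 0, 0, 0, 0],
    [1.1, 0, 0.8, 0, 0, 0, 0],
  ],
)

```text
clock: 19.98
eef_pos: [471.2, -24.0, 112.2]
eef_rot: [3.142, 0.346, 3.067]
wrist_force: [1.4, 0.9, 1.3]
finger_gap: 0.7
```

```bash
python3 - <<'E'
from close import *
st()
E
```

```text
t 19.98 hood [-1.904e+02  1.000e-01  1.122e+02] w [471.2 -24.  112.2] rot [3.142 0.346 3.067] F [1.4 0.9 1.3] gap 0.7 q [-0.14  0.11  2.09  0.04  0.6  -1.67]
```

Now through the catch, in small steps.

Emit:
jog_arm(
  increments=[
    [0.8, 0, 0.7, 0, 0, 0, 0],
    [0.5, 0, 0.6, 0, 0, 0, 0],
  ],
)

```text
clock: 20.23
eef_pos: [464.9, -23.7, 97.3]
eef_rot: [-3.141, 0.35, 3.068]
wrist_force: [-0.2, -0.7, 0.3]
finger_gap: 0.6
```

Emit:
jog_arm(
  increments=[
    [0.4, 0, 0.5, 0, 0, 0, 0],
    [0.2, 0, 0.3, 0, 0, 0, 0],
  ],
)

```text
clock: 20.48
eef_pos: [467.1, -24.2, 92.7]
eef_rot: [-3.14, 0.365, 3.068]
wrist_force: [6.6, -0.4, 55.5]
finger_gap: 0.4
```

```bash
python3 - <<'E'
from close import *
st();c=camera("side");crop(c,"s_s",180,60,480,320,2.3)
for th in (.53,.5,.47): print(th,w2hood(P(th)[0]).round(1))
E
```

```text
t 20.48 hood [-194.5   -0.3   92.7] w [467.1 -24.2  92.7] rot [-3.14   0.365  3.068] F [ 6.6 -0.4 55.5] gap 0.4 q [-0.14  0.14  2.12  0.05  0.52 -1.68]
0.53 [-193.1    0.   108.9]
0.5 [-196.5    0.   103. ]
0.47 [-199.7    0.    97.1]
```

View pics/s_s.png

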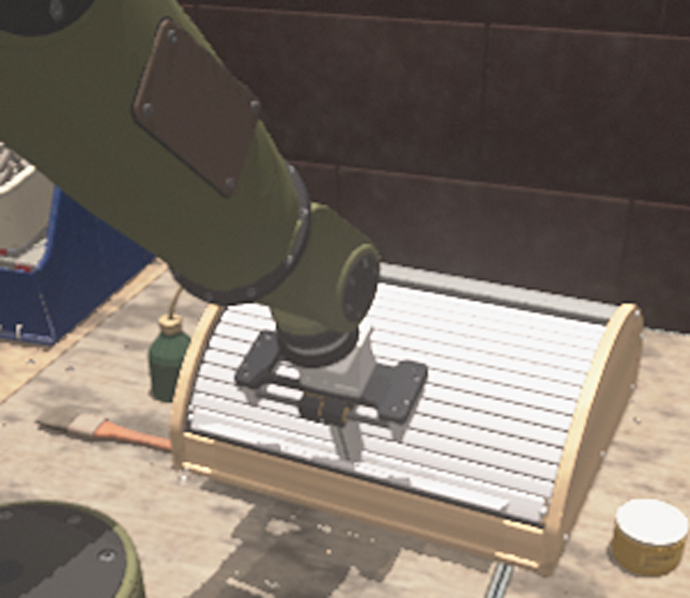

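Emit:
jog_arm(
  increments=[
    [-0.3, 0, -0.8, 0, 0, 0, 0],
    [0, 0, -2, 0, 0, 0, 0],
    [0, 0, -4, 0, 0, 0, 0],
    [0, 0, -5, 0, 0, 0, 0],
    [0, 0, -5, 0, 4, 0, 0],
    [3, 0, -2, 0, 8, 0, 0],
    [4, 0, 0, 0, 8, 0, 0],
    [4, 0, 0, 0, 0, 0, 0],
    [0, 0, 0, 0, 0, 0, 0],
  ],
)

```text
clock: 21.65
eef_pos: [292.1, -10.7, 251.0]
eef_rot: [-3.142, -0.002, 3.068]
wrist_force: [0.2, 0.4, 0.6]
finger_gap: 0.4
```

```bash
python3 - <<'E'
from plan import *
from fit import draw
st()
c=camera("side");draw(c,"t_s",180,140,480,320,2.6,.47);crop(c,"t_s0",180,140,480,320,2.6)
c=camera("scene");draw(c,"t_sc",200,130,500,420,2,.47);crop(c,"t_sc0",200,130,500,420,2)
save(c,"t_scf")
E
```

```text
[ 6.61092349e+02 -3.82355183e+01 -7.39755722e-02]
[[-0.4  0.1]
 [ 2.7  0.8]
 [-0.3 -0.1]
 [ 1.3  4.2]
 [ 1.4 -4.3]
 [ 0.7 -1.9]
 [-1.3  1. ]
 [-1.1 -0.2]
 [-0.   2. ]
 [-2.4  0.4]
 [-0.3  0.9]
 [ 0.1 -0.4]
 [ 0.1  1.3]]
t 21.75 hood [-3.685e+02  1.000e-01  2.514e+02] w [293.6 -10.9 251.4] rot [-3.142e+00 -2.000e-03  3.067e+00] F [-0.  -0.5  0.8] gap 0.5 q [-0.16 -0.34  2.09 -0.    1.39 -1.66]
```

View pics/t_s.png

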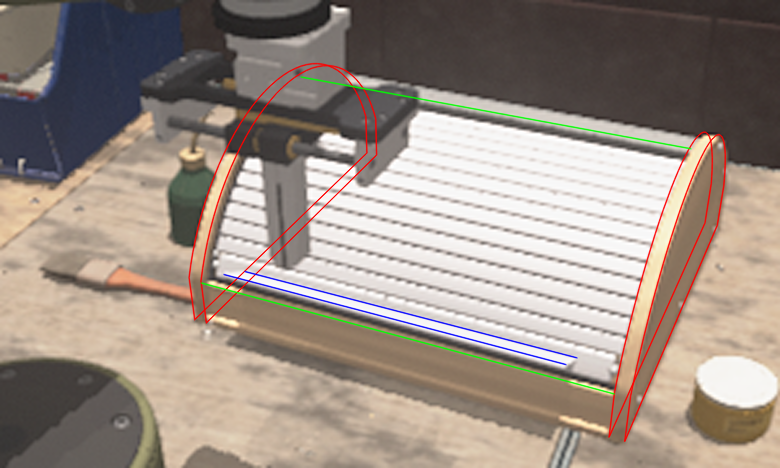

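View pics/t_sc.png

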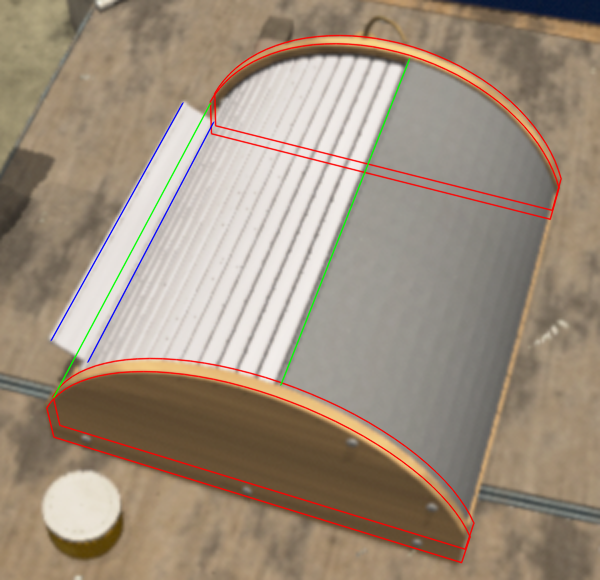

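```bash
python3 - <<'E'
from plan import *
print(sign_off())
E
```

```text
the job is handed in; nothing more can be done
None
```

The job is done and handed in at about 22 s of the 64 s allowed; the sign-off gave no verdict.

- **Cover up:** I pushed it by the ledge until it stopped moving. It then held against 34 N.
- **Hub to the left end:** I gripped the boss and slid the hub with about 5 N of downward force. Its rim ended about 9 mm from the plate's left edge.
- **Stroke to the right end:** The downward force stayed between 14.3 and 16.0 N for most of the stroke. It dipped to 11.2 N about 17 mm in, and I corrected it there. The rim ended about 11 mm from the right edge, and the hub stayed in contact with the plate until I released it standing.
- **Cover shut:** I rolled it down through the catch, and it came up against its shut stop at 55 N. With the arm clear, the ledge lines up with the shut position in both fixed cameras.
- **Other things:** The tin and brush look unmoved in the final pictures. The oil can, partly hidden behind the gripper there, shows no change either.
- **One wrong move early on:** I tilted the tool about 45° towards the ledge, which took two wrist joints to their range limits, and the arm did not reach that pose. It touched nothing. I backed off and used smaller tilts from then on.

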